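# Clip the picture-border template to the drawing board

## Task

With one fingertip press down the thumb tab of the drawing board's spring clip and, while holding it down so that the jaw is raised, use the other fingertip to push the plywood frame-shaped tracing template under the jaw until its leading edge sits squarely against the two stop lugs of the clip. Then let go of the tab so that the clip closes on the template, and move clear. Keep the template flat on the board, never lifting it, and leave the paint jar, the tumbler and the eraser where they are.

Things in the scene. Friction and masses are not known exactly. Their poses are not given: they have to be found in the camera images.
- board: Brown wooden drawing board lying flat, fixed to the table: 320 mm along its x, 230 mm along its y, 6 mm thick, a sheet of paper taped on it, a steel lever clip at its +x end. Origin: centre of its underside, at table height; x points along the board towards the clip end, z up.
- clip_pivot (a point): Middle of the clip's pivot pin, fixed on the board at board x = +114 mm, 17 mm above the table (11 mm above the board's top); the pin lies along the board's y. Axes as the board's. Towards the board's middle (-x) the jaw plate, 120 mm wide, slopes down to a rolled lip 29 mm from the pivot, which at rest is about 1 mm above the board. Behind the pivot (+x) rises the thumb tab.
- clip_tab (a point): Middle of the thumb tab's upper face, moving with the tab; at rest 21 mm behind the pivot and 32 mm above the table; y along the pivot. The tab is 60 mm wide and at rest rises at 28 degrees away from the board's middle. Usable length: 8 to 40 mm behind the pivot. Pressed level (joint 0.49), its whole upper face is 14.4 mm above the board's top.
- clip (a joint): Angle of the spring clip: 0 shut, grows as the tab is pressed down, end stop 0.65 rad. Spring torque 0.2 x (0.6 + angle) N m, so 5 to 14 N on the tab. Gap under the lip: 6 mm at 0.2 rad (jaw resting on the template), 7.5 mm at 0.25, 12 mm at 0.42, 14 mm at 0.49; the template goes under freely from 0.25. Shut, the lip blocks the template and it cannot be forced under.
- clip_stop (a point): Point on the board's top face midway between the clip's two stop lugs (each 16 mm wide, 4.8 mm high, centred 30 mm either side of the middle), at their front faces: board x = +98 mm, 16 mm ahead of the pivot, 13 mm behind the jaw's lip. Axes as the board's. The template's leading edge must come to rest against these faces.
- template: Loose plywood tracing template flat on the board, shaped like a picture frame: 110 mm along its x, 90 mm along y, 6 mm thick, 35 g, with a rectangular window right through, 62 mm along x (x = -27 to +35 mm) and 50 mm across. Origin: centre of the underside; x points to its leading edge, roughly towards the clip. The strip from window to leading edge is 20 mm wide, the rear one 28, the side ones 20.
- template_front (a point): Middle of the template's leading edge, at its underside (template x = +55 mm).
- template_push (a point): Middle of the window's straight front edge (the one nearest the clip) at the template's upper face (template x = +35 mm, 6 mm above the board): a fingertip lowered into the window behind this point can push the template towards the clip by this edge.
- paint_jar: Blue paint jar with white lid, 42 mm across, 52 mm tall, standing on the table beside the board. Origin: centre of its underside.
- tumbler: Empty glass tumbler, 66 mm across, 85 mm tall, standing on the table beside the board. Origin: centre of its underside.
- eraser: White eraser, 48 x 22 x 12 mm, lying on the board beside the template. Origin: centre of its underside.
Not all that is in view belongs to the job. What is meant by the template is not blue, and is the smaller of those in its own colour.

How it is judged:
On the way, in this order (a step that is already met when the one before it is completed fails the run):
1. the clip's tab is pressed down and the jaw raised, with the template not yet under it (value of joint clip above 0.23 rad and x of template_front in the frame of clip_stop below -0.006 m), for 0.1 s.
2. with the tab still held down, the template is pushed in under the raised jaw to the stop lugs (value of joint clip above 0.23 rad and x of template_front in the frame of clip_stop above -0.004 m), for 0.1 s.
At the end, for the whole second after the job is handed in: The template lies flat on the board with the middle of its leading edge within 4 mm of the stop lugs, square to the board within 4 degrees and within 18 mm of the clip's middle, at rest, and the clip has closed on it (clip angle 0.12 to 0.23 rad, about 0.2 being the jaw resting on the plywood) (x of template_front in the frame of clip_stop above -0.004 m and y of template_front in the frame of clip_stop between -0.018 and 0.018 m and angle between the x axis of template and the x axis of board, either way round below 0.07 rad and z of template in the frame of board below 0.009 m and value of joint clip between 0.12 and 0.23 rad and linear speed of template below 0.01 m/s); the robot touches nothing.
It fails at once if the template is lifted off the board or tipped (z of template in the frame of board above 0.014 m or angle between template's own z axis and vertical above 0.15 rad).
It fails at once if the paint jar, the tumbler or the eraser is moved (distance of any of paint_jar, tumbler, eraser from where it was at the start of the episode above 0.015 m).
It also fails if it takes over 40 s, if anything falls off the work surface, if the arm or the gripper's body presses on something with over 40 N, if the wrist force passes 120 N, or if a joint passes its speed limit or range.

## Robot

A 6-joint arm with a two-finger parallel gripper is mounted at the origin on the work surface. World frame = base frame: x ahead of the robot, y to its left, z up, the work surface at z = 0. Lengths are in m, angles in rad, forces in N, time in s.
With the tool pointing down it reaches from about 0.25 to 0.775 m from the base axis. Payload 4 kg.
Tool frame: the origin (TCP) lies at the very end of the fingers, on their centre line; the grasp point (between the pads) lies 19 mm behind it; z points along the fingers, y is the line along which they close (so a half turn about z gives the same grasp; the last joint's range is limited). The gripper opens to 85 mm and grips with 20 to 120 N. Pads are 22 mm wide; open, the fingers measure 114 mm over their backs; the gripper's body (76 mm by 85 mm) begins 54 mm behind the grasp point. The pads swing forward as they close: fully open they stand 13 mm farther back than shut.
Start: joints at [1.222, 0.087, 1.371, -0, 1.684, -0.103], TCP at [0.134, 0.533, 0.231] pointing down, gripper open.
Joint ranges: [-3.1, 3.1], [-0.76, 2.03], [0.27, 2.55], [-1.08, 4.22], [0.17, 2.65], [-2.57, 2.57]. Speed limits (rad/s): [2.79, 2.79, 3.14, 3.14, 3.14, 3.14].

## Interface

Orientations are given as [roll, pitch, yaw] about the fixed x, y, z axes, in that order (R = Rz(yaw) Ry(pitch) Rx(roll)).
In Python, from plant import arm, viewer gives the robot as it stands.
- The arm moves only by the tool servo_tool, never from a script. Its argument "steps" is a list of rows, each a list of 2 entries, a list of its own where there are three numbers: the shift along the tool's x, y, z in mm, then the turn about the tool's z in rad. In form: [[[tx, ty, tz], spin], ...]. A call has 1 to 12 rows; each row is the pose to reach, as a shift and turn from the pose commanded when the call began, along the tool's axes at that moment; what a row does not reach only later rows make up. A row lasts 1/12 s, in which the tool goes at most 41.7 mm and 7.16 degrees, less where a joint would pass 70% of its speed; a pose out of reach is approached as far as the arm can. A call with a gripper value outside its range is refused whole. "hand" is the closure, from -1 (fully open) to 1 (shut), set as the call begins (left out, the last holds). The fingers move at their own pace and stop on an object; "squeeze" is the grip in N (left out, the last holds). Time passes only in rows, so rows that repeat a pose let the fingers close. It gives the time, the measured TCP pose, the force, the opening and the grip force at its end, in the units of the state.
- arm.read_state(): the state, without advancing time (a new reading comes with each control period).
- viewer.read_camera(name): name is "side" or "top" or "wrist"; returns a dict with "frame" (384x512x3 uint8, red, green, blue), "intrinsics" (3x3 intrinsics, pixels), "R" (3x3) and "t" (3): a world point X has camera coordinates R X + t. Camera axes: x right, y down, z forward; pixel columns grow to the right and rows downward; lengths in m; the calibration is good to about 2 mm. The wrist camera is an equidistant fisheye: a pixel r from the principal point sees the ray r / f radians off the axis. A picture is of the moment at which its call begins. There is no depth.
- arm.close_job(): hands the job in; it is judged then, once.
The state is a dict: "t": time; "q": joint angles; "joint_velocities": joint speeds; "joint_torque": joint torques, N m; "position": TCP position; "tcp_rot": TCP orientation; "ft_force": force on the tool from outside, world axes, zero at the start; "torque": the same for the moment, N m; "grip_width": finger opening in m; "grip_force": force on a finger pad.
Only numpy, scipy, OpenCV 4.12 (cv2) and the standard library are available. Lean on these libraries where they do the work, as an engineer would, in place of code of your own. Each camera call takes 0.05 s, during which the arm holds its last target. There are 200 camera calls.

## Working session

There is one attempt and no reset: what is moved stays moved. The work goes in short steps, Python scripts to look and compute and a tool call to move; the robot and the scene stay as the last step left them, time stands still between calls to the robot, and variables do not carry over. Pictures are saved under pics/ and viewed, at most 11 in all, crops included, and the job is handed in when it is done.

Besides the shell and the picture viewer there is one more tool, called after "Call:" as name(argument=value, ...) on one line, values as JSON. servo_tool: Moves the arm, as the interface text tells. Its arguments: {"type":"object","properties":{"steps":{"type":"array","items":{"type":"array"}},"hand":{"type":"number"},"squeeze":{"type":"number"}},"required":["steps"]}

```bash
mkdir -p pics; ls; python3 - <<'E'
from plant import arm, viewer
import cv2,pickle
d={}
for n in("top","side"):
    c=viewer.read_camera(n); d[n]=c; cv2.imwrite(f"pics/{n}0.png",cv2.resize(c["frame"][:,:,::-1],(800,600),interpolation=cv2.INTER_CUBIC))
pickle.dump(d,open("cams.pkl","wb"))
print(arm.read_state())
E
```

```text
pics
{'t': 0.1, 'q': array([ 1.22193292e+00,  8.78974129e-02,  1.37211660e+00,  1.17709400e-05,
        1.68359012e+00, -1.03117765e-01]), 'joint_velocities': array([ 6.64888406e-04, -2.16563394e-03, -3.09497977e-03, -2.85770325e-03,
        2.72886821e-06, -4.02496513e-04]), 'joint_torque': array([ 1.88686572e-03, -3.53017402e+01, -3.14217854e+01, -1.61215703e-04,
        7.95622123e-03,  2.93072787e-06]), 'position': array([0.13366072, 0.53305179, 0.23024041]), 'tcp_rot': array([-3.13959305e+00, -2.18689267e-04,  2.89584811e+00]), 'ft_force': array([-0.2429926 ,  0.10855322,  0.83292917]), 'torque': array([-0.00778861,  0.02351203,  0.02064182]), 'grip_force': 0.0, 'grip_width': 0.08499818994606098}
```

View pics/top0.png

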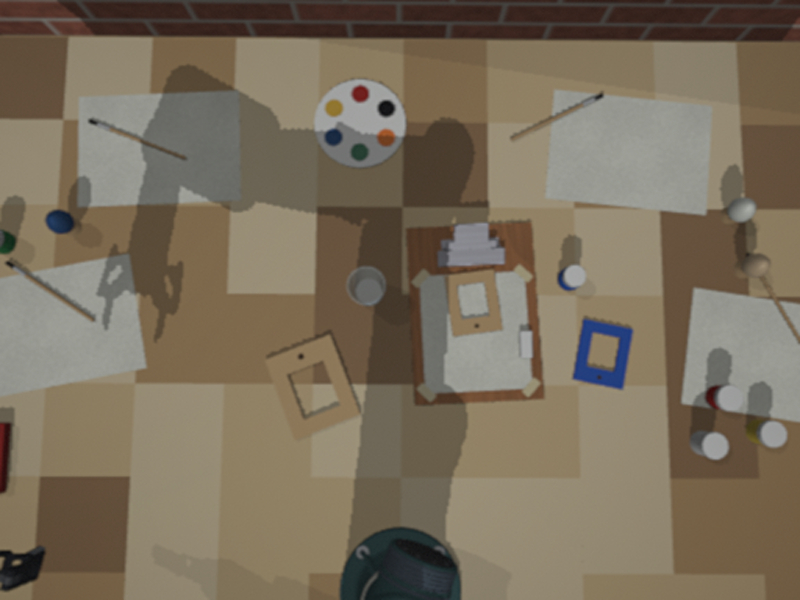

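View pics/side0.png

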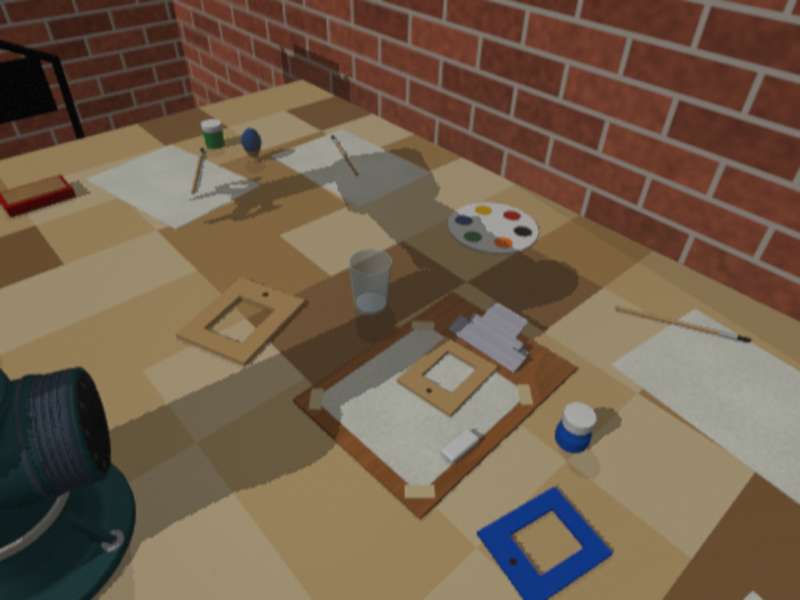

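Candidates for the template (pixels in top0): plywood frame on the board (474,302), bigger plywood frame on the table (313,385), blue frame (603,353). The non-blue, smaller one is the frame on the board; checking it in a crop.

```bash
python3 - <<'E'
import cv2,pickle
d=pickle.load(open("cams.pkl","rb"))
a=d["top"]["frame"][136:266,255:355,::-1]
b=d["side"]["frame"][185:335,185:385,::-1]
cv2.imwrite("pics/crop1.png",cv2.resize(a,None,fx=4.6,fy=4.6,interpolation=cv2.INTER_CUBIC))
cv2.imwrite("pics/crop2.png",cv2.resize(b,None,fx=4,fy=4,interpolation=cv2.INTER_CUBIC))
for n in d:print(n,d[n]["intrinsics"],d[n]["R"],d[n]["t"])
E
```

```text
top [[414.24796238   0.         260.94267195]
 [  0.         414.24796238 193.37724236]
 [  0.           0.           1.        ]] [[ 0.00461911 -0.99995347  0.00846896]
 [-0.99402534 -0.00551497 -0.10901009]
 [ 0.10905172 -0.00791483 -0.99400457]] [-0.01323423  0.49239621  1.1140672 ]
side [[365.64092926   0.         253.49327195]
 [  0.         365.64092926 189.88975636]
 [  0.           0.           1.        ]] [[ 0.74582211 -0.66585089  0.01979848]
 [-0.42033232 -0.49345715 -0.76145964]
 [ 0.51678827  0.55959149 -0.6479099 ]] [-0.38538043  0.2554489   0.60239115]
```

View pics/crop1.png

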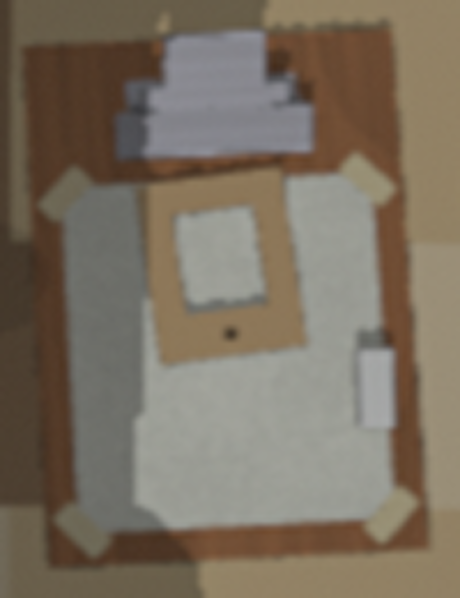

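View pics/crop2.png

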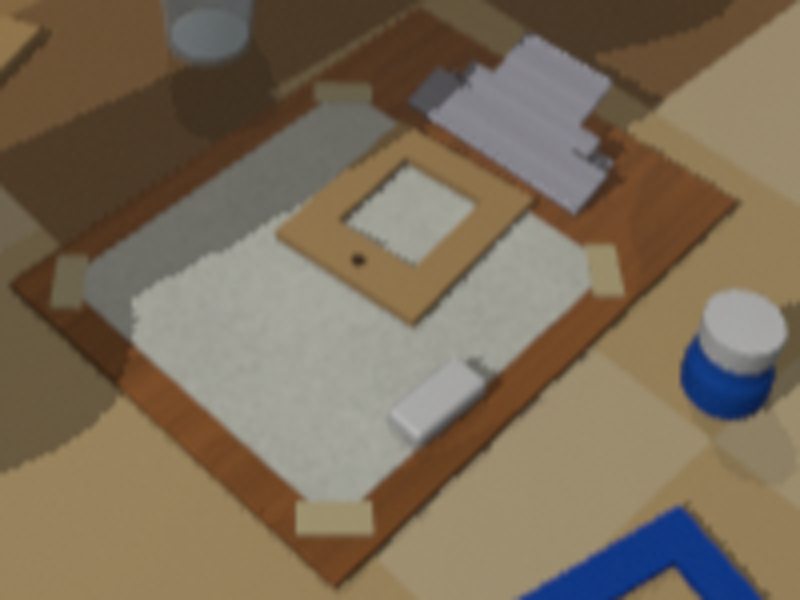

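The choice is right: the small plywood frame with the dark hole at its rear, close to the clip. Corners in crop1 are board (27,43),(392,25),(428,548),(50,566) and template (143,183),(280,168),(305,345),(163,363). In crop2 they are board (420,10),(740,203),(335,587),(12,285) and template (410,130),(533,203),(412,323),(278,235).

```bash
cat > h.py <<'E'
import numpy as np,pickle
from scipy.optimize import least_squares
def proj(c,X):
    p=(np.asarray(X)@c["R"].T+c["t"])@c["intrinsics"].T; return p[:,:2]/p[:,2:]
def place(p,P):
    c,s=np.cos(p[2]),np.sin(p[2]); P=np.asarray(P,float)
    return np.c_[p[0]+c*P[:,0]-s*P[:,1],p[1]+s*P[:,0]+c*P[:,1],P[:,2]]
E
python3 - <<'E'
from h import *
d=pickle.load(open("cams.pkl","rb"))
T=lambda a:(np.array(a)+.5)/4.6-.5+[255,136]
S=lambda a:(np.array(a)+.5)/4-.5+[185,185]
def fit(M,t,s):
    for nm in (["top"],["side"],["top","side"]):
        f=lambda p:np.concatenate([(proj(d[n],place(p,M))-(T(t) if n=="top" else S(s))).ravel() for n in nm])
        r=least_squares(f,[.45,-.1,0]); print(nm,r.x.round(4),r.fun.round(1))
    return r.x
hb=[(160,115),(160,-115),(-160,-115),(-160,115)]
B=fit([(x/1e3,y/1e3,.006) for x,y in hb],[(27,43),(392,25),(428,548),(50,566)],[(420,10),(740,203),(335,587),(12,285)])
hb=[(55,45),(55,-45),(-55,-45),(-55,45)]
P=fit([(x/1e3,y/1e3,.012) for x,y in hb],[(143,183),(280,168),(305,345),(163,363)],[(410,130),(533,203),(412,323),(278,235)])
print("tab etc",place(B,[(.114,0,.017),(.135,0,.032),(.098,0,.006)]))
f=place(P,[(.055,0,0),(.035,0,0),(-.027,0,0)]);print(f)
c,s=np.cos(B[2]),np.sin(B[2]);print("in board",(f-[B[0],B[1],0])[:,:2]@np.array([[c,-s],[s,c]]),P[2]-B[2])
# board-frame for eraser etc
E
```

```text
['top'] [ 0.4796 -0.1299  0.0511] [-0.7 -0.1  0.6  0.3  0.5 -0.1 -0.4 -0.1]
['side'] [ 0.4766 -0.133   0.0519] [ 0.3 -0.9  0.2  0.   0.4  0.6 -0.9 -0.5]
['top', 'side'] [ 0.4779 -0.1317  0.0519] [-0.1  0.5  1.1  0.8  1.2  0.5  0.3  0.6  0.3 -1.4  0.  -0.6  0.4 -0.5
 -0.7 -1.2]
['top'] [ 0.4956 -0.1284  0.1208] [-1.   0.1  0.9 -0.2  0.7  0.1 -0.6 -0.1]
['side'] [ 0.4927 -0.1327  0.1121] [-1.1 -1.3  1.3  0.5  0.1  0.9 -0.4 -0.6]
['top', 'side'] [ 0.4943 -0.1307  0.116 ] [-0.1  0.5  1.9  0.3  1.4  0.7  0.2  0.4 -1.3 -2.1  1.  -0.5  0.1 -0.1
 -0.4 -1.4]
tab etc [[ 0.59176973 -0.12577131  0.017     ]
 [ 0.61274147 -0.12468221  0.032     ]
 [ 0.57579126 -0.12660109  0.006     ]]
[[ 0.5489406  -0.1243553   0.        ]
 [ 0.52907506 -0.12667058  0.        ]
 [ 0.4674919  -0.13384795  0.        ]]
in board [[ 0.07130194  0.00363529]
 [ 0.05134306  0.00235338]
 [-0.01052945 -0.00162053]] 0.06413924588477202
```

Call:
servo_tool(steps=[[[0, 40, 0], 0], [[0, 80, 0], 0], [[0, 120, 0], 0], [[0, 160, 0], 0], [[0, 200, 0], 0], [[0, 240, 0], 0], [[0, 280, 0], 0], [[0, 320, 0], 0], [[0, 340, 0], 0], [[0, 360, 0], 0]], hand=-1)

```text
t: 0.93
position: [0.2095, 0.8353, 0.1999]
tcp_rot: [3.125, -0.001, 2.896]
ft_force: [0.2, 0.5, -0.2]
grip_width: 0.0853
grip_force: 0.0
```

Call:
servo_tool(steps=[[[0, 40, 0], 0], [[0, 80, 0], 0], [[0, 120, 0], 0], [[0, 160, 0], 0]])

```text
t: 1.27
position: [0.2158, 0.8601, 0.1824]
tcp_rot: [3.073, 0.0, 2.896]
ft_force: [-0.3, -0.3, -0.2]
grip_width: 0.0859
grip_force: 0.0
```

```bash
python3 -c "
from plant import arm
s=arm.read_state();print(s['q'],s['position'],s['tcp_rot'],s['joint_velocities'])"
```

```text
[ 1.25955305  0.92997374  0.27375089  0.00440401  1.86900444 -0.06404007] [0.21581558 0.86014764 0.18238805] [3.07260410e+00 3.01516082e-04 2.89581797e+00] [ 0.00114688  0.10156445  0.00099323 -0.00089166 -0.09768258  0.00255328]
```

Call:
servo_tool(steps=[[[0, 40, 0], 0], [[0, 80, 0], 0], [[0, 120, 0], 0], [[0, 120, 0], 0]])

```text
t: 1.6
position: [0.2208, 0.8802, 0.1564]
tcp_rot: [3.041, 0.0, 2.896]
ft_force: [0.4, 0.5, 0.4]
grip_width: 0.0854
grip_force: 0.0
```

Call:
servo_tool(steps=[[[0, -40, 0], 0], [[0, -80, 0], 0], [[0, -120, 0], 0], [[0, -160, 0], 0], [[0, -200, 0], 0], [[0, -200, 0], 0]])

```text
t: 2.1
position: [0.1706, 0.6815, 0.1355]
tcp_rot: [3.047, -0.0, 2.896]
ft_force: [-0.4, 0.3, -0.7]
grip_width: 0.0851
grip_force: 0.0
```

```bash
cat >> h.py <<'E'
from scipy.spatial.transform import Rotation as Ro
from plant import arm,viewer
def st():
    s=arm.read_state(); R=Ro.from_euler("xyz",s["tcp_rot"]).as_matrix()
    print("t",round(s["t"],2),"pos",s["position"].round(4),"z-axis",R[:,2].round(3),"y-axis",R[:,1].round(3),"q",s["q"].round(2),"F",s["ft_force"].round(1))
    return s,R
def go(target):
    s,R=st(); print("tool mm",(R.T@(np.array(target)-s["position"])*1e3).round(1))
E
python3 -c "
from h import *
go([.5,-.33,.25])"
```

```text
t 2.1 pos [0.1706 0.6815 0.1355] z-axis [ 0.023  0.092 -0.996] y-axis [0.242 0.966 0.094] q [ 1.24  0.39  1.2   0.01  1.46 -0.08] F [-0.4  0.3 -0.7]
tool mm [-565.4 -886.2 -199.1]
```

Call:
servo_tool(steps=[[[-22, -34, -20], 0], [[-44, -68, -35], 0], [[-66, -102, -45], 0], [[-88, -136, -55], 0], [[-110, -170, -65], 0], [[-132, -204, -75], 0], [[-154, -238, -85], 0], [[-176, -272, -95], 0], [[-198, -306, -105], 0], [[-220, -340, -115], 0], [[-242, -374, -125], 0], [[-264, -408, -135], 0]])

```text
t: 3.1
position: [0.3254, 0.2196, 0.2318]
tcp_rot: [3.039, 0.004, 2.897]
ft_force: [1.7, -0.2, -0.4]
grip_width: 0.0857
grip_force: 0.0
```

Call:
servo_tool(steps=[[[-24, -33, -5], 0.1], [[-48, -66, -10], 0.2], [[-72, -99, -15], 0.3], [[-96, -132, -20], 0.4], [[-120, -165, -25], 0.5], [[-144, -198, -30], 0.6], [[-168, -231, -35], 0.7], [[-192, -264, -40], 0.8], [[-216, -297, -45], 0.92], [[-240, -330, -50], 1.04], [[-264, -363, -55], 1.16], [[-288, -396, -60], 1.27]])

```text
t: 4.1
position: [0.5077, -0.2397, 0.2515]
tcp_rot: [3.109, -0.093, 1.621]
ft_force: [1.0, 0.4, 0.6]
grip_width: 0.0852
grip_force: 0.0
```

```bash
python3 -c "
from h import *
go([.5,-.33,.25])"
```

```text
t 4.1 pos [ 0.5077 -0.2397  0.2515] z-axis [ 0.028  0.095 -0.995] y-axis [0.998 0.047 0.032] q [-0.6   0.12  1.29  0.1   1.75 -0.63] F [1.  0.4 0.6]
tool mm [-89.6 -12.   -7.2]
```

Call:
servo_tool(steps=[[[-22, 30, -1], 0], [[-44, 60, -2], 0], [[-66, 90, -3], 0], [[-88, 120, -4], 0], [[-110, 150, -5], 0], [[-132, 180, -6], 0], [[-154, 210, -7], 0], [[-176, 240, -8], 0], [[-198, 270, -9], 0], [[-220, 300, -10], 0], [[-242, 330, -12], 0], [[-264, 364, -13], 0]])

```text
t: 5.1
position: [0.7554, -0.4045, 0.2092]
tcp_rot: [3.08, -0.076, 1.627]
ft_force: [0.3, 0.3, 0.5]
grip_width: 0.0854
grip_force: 0.0
```

```bash
python3 -c "
from h import *
st()"
```

```text
t 5.1 pos [ 0.7554 -0.4045  0.2092] z-axis [ 0.057  0.079 -0.995] y-axis [0.997 0.051 0.061] q [-0.59  0.9   0.27  0.11  1.96 -0.61] F [0.3 0.3 0.5]
```

Call:
servo_tool(steps=[[[-22, 30, -6], 0], [[-44, 60, -12], 0], [[-66, 90, -18], 0], [[-88, 120, -24], 0], [[-110, 150, -30], 0], [[-132, 180, -36], 0], [[-154, 210, -42], 0], [[-176, 240, -48], 0]])

```text
t: 5.77
position: [0.7723, -0.4265, 0.1711]
tcp_rot: [3.055, -0.06, 1.625]
ft_force: [-0.5, -0.3, -0.6]
grip_width: 0.0857
grip_force: 0.0
```

```bash
python3 -c "
from h import *
st()"
```

```text
t 5.77 pos [ 0.7723 -0.4265  0.1711] z-axis [ 0.083  0.065 -0.994] y-axis [0.995 0.049 0.086] q [-0.61  0.94  0.27  0.11  1.89 -0.62] F [-0.5 -0.3 -0.6]
```

Call:
servo_tool(steps=[[[-35, 10, -15], 0], [[-70, 20, -30], 0], [[-105, 30, -45], 0], [[-140, 40, -60], 0], [[-175, 60, -75], 0], [[-210, 80, -90], 0], [[-245, 100, -100], 0], [[-280, 120, -110], 0], [[-315, 140, -120], 0], [[-350, 160, -130], 0]])

```text
t: 6.6
position: [0.7138, -0.5273, 0.1749]
tcp_rot: [3.029, -0.039, 1.624]
ft_force: [0.9, -0.2, 0.4]
grip_width: 0.0857
grip_force: 0.0
```

```bash
python3 -c "
from h import *
st()"
```

```text
t 6.6 pos [ 0.7138 -0.5273  0.1749] z-axis [ 0.11   0.045 -0.993] y-axis [0.993 0.048 0.112] q [-0.74  0.94  0.27  0.11  1.87 -0.75] F [ 0.9 -0.2  0.4]
```

Call:
servo_tool(steps=[[[-35, 10, -15], 0], [[-70, 20, -30], 0], [[-105, 30, -45], 0], [[-140, 40, -60], 0], [[-175, 60, -75], 0], [[-210, 80, -90], 0], [[-245, 100, -100], 0], [[-280, 120, -110], 0], [[-315, 140, -120], 0], [[-350, 160, -130], 0]])

```text
t: 7.43
position: [0.6594, -0.6021, 0.1794]
tcp_rot: [3.006, -0.016, 1.621]
ft_force: [0.5, -0.9, 0.3]
grip_width: 0.0857
grip_force: 0.0
```

```bash
python3 -c "
from h import *
go([.56,-.13,.22])"
```

```text
t 7.43 pos [ 0.6594 -0.6021  0.1794] z-axis [ 0.134  0.023 -0.991] y-axis [0.99  0.047 0.135] q [-0.85  0.94  0.27  0.12  1.86 -0.86] F [ 0.5 -0.9  0.3]
tool mm [477.  -70.6 -42.8]
```

Call:
servo_tool(steps=[[[40, -6, -1], 0], [[80, -12, -2], 0], [[120, -18, -3], 0], [[160, -24, -4], 0], [[200, -30, -5], 0], [[240, -36, -6], 0], [[280, -42, -7], 0], [[320, -48, -8], 0], [[360, -54, -9], 0], [[400, -60, -10], 0], [[440, -65, -11], 0], [[470, -70, -12], 0]], hand=-0.81)

```text
t: 8.43
position: [0.5646, -0.1329, 0.19]
tcp_rot: [3.005, -0.017, 1.622]
ft_force: [0.0, -0.4, -0.6]
grip_width: 0.0774
grip_force: 0.0
```

Call:
servo_tool(steps=[[[0, 0, 0], 0], [[0, 0, 0], 0], [[0, 0, 0], 0]])

```text
t: 8.68
position: [0.5656, -0.1365, 0.1899]
tcp_rot: [3.005, -0.015, 1.621]
ft_force: [-0.6, -0.9, 0.6]
grip_width: 0.0774
grip_force: 0.0
```

```bash
python3 -c "
from h import *
go([.5631,-.1253,.08])"
```

```text
t 8.68 pos [ 0.5656 -0.1365  0.1899] z-axis [ 0.135  0.022 -0.991] y-axis [0.99  0.047 0.136] q [-0.37  0.08  1.47  0.07  1.48 -0.42] F [-0.6 -0.9  0.6]
tool mm [  9.6 -16.8 108.8]
```

Call:
servo_tool(steps=[[[3, -7, 35], 0], [[6, -14, 70], 0], [[9, -19, 105], 0], [[9, -20, 125], 0], [[9, -21, 138], 0], [[9, -21, 138], 0], [[9, -21, 138], 0]])

```text
t: 9.27
position: [0.5623, -0.1263, 0.0491]
tcp_rot: [3.008, -0.017, 1.618]
ft_force: [-0.5, -0.3, 0.2]
grip_width: 0.0776
grip_force: 0.0
```

```bash
python3 - <<'E'
from h import *
import cv2
go([.5631,-.1253,.05])
f=viewer.read_camera("side")["frame"][150:300,220:390,::-1]
w=viewer.read_camera("wrist")["frame"][:,:,::-1]
a=cv2.resize(f,None,fx=3.5,fy=3.5,interpolation=cv2.INTER_CUBIC)
cv2.imwrite("pics/s1.png",a);cv2.imwrite("pics/w1.png",w)
E
```

```text
t 9.27 pos [ 0.5623 -0.1263  0.0491] z-axis [ 0.132  0.023 -0.991] y-axis [0.99  0.045 0.133] q [-0.36  0.17  1.66  0.07  1.2  -0.43] F [-0.5 -0.3  0.2]
tool mm [ 1.   0.9 -0.7]
```

View pics/s1.png

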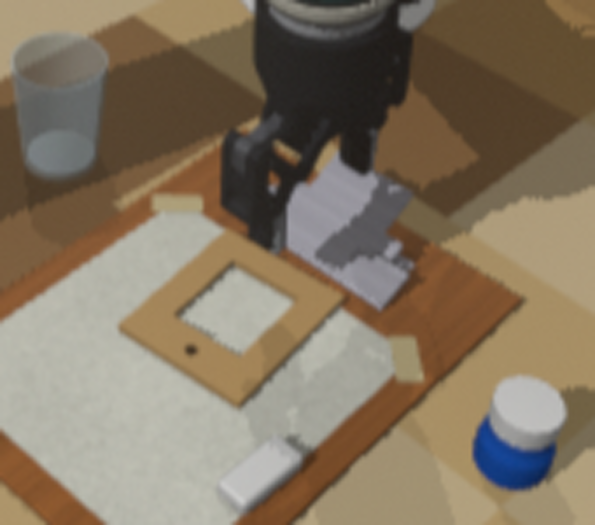

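View pics/w1.png

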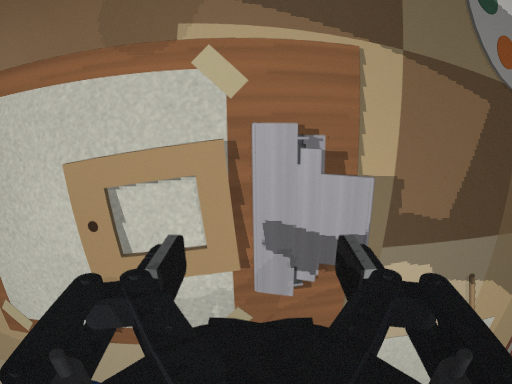

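Side view: the window finger tip is at (265,245), above the frame, and the tab finger is behind over the tab. Wrist view: window corners are (195,178),(207,247),(122,255),(107,187), front edge corner (225,140), tab end corners (373,177),(365,268), lip corners (253,123),(255,290), and finger tips at (180,240) and (343,240).

```bash
cat >> h.py <<'E'
def fish(c,X):
    p=np.asarray(X)@c["R"].T+c["t"]; K=c["intrinsics"]
    r=np.hypot(p[:,0],p[:,1]); th=np.arctan2(r,p[:,2])
    return np.c_[K[0,2]+K[0,0]*th*p[:,0]/r,K[1,2]+K[1,1]*th*p[:,1]/r]
def board(P,B=(.4779,-.1317,.0519)):
    c,s=np.cos(B[2]),np.sin(B[2]); return (np.asarray(P)[:,:2]-B[:2])@np.array([[c,-s],[s,c]])
E
python3 - <<'E'
from h import *
c=viewer.read_camera("wrist");sd=viewer.read_camera("side")
s,R=st();p=s["position"]
M=np.array([(35,25),(35,-25),(-27,-25),(-27,25),(55,45)])/1e3
M=np.c_[M,np.full(5,.012)];M[2:4,2]=.012
px=np.array([(195,178),(207,247),(122,255),(107,187),(225,140)])
r=least_squares(lambda q:(fish(c,place(q,M))-px).ravel(),[.49,-.13,.1]);print(r.x,r.fun.round(1))
f=place(r.x,[(.055,0,0),(.035,0,0)]);print("front/edge world",f.round(4),"board",board(f).round(4))
B=[.4779,-.1317,.0519]
C=[(.085,.06,.007),(.085,-.06,.007)]; C=[(x,y,.0075) for x,y,_ in C]
print("lip pred",fish(c,place(B,C)).round(0))
e=.114+.040*np.cos(.49)-.0034*np.sin(.49); z=.017+.04*np.sin(.49)+.003
print("tab end pred",fish(c,place(B,[(e,.03,z),(e,-.03,z)])).round(0))
h=.0388
for b in(0,.01):
  tips=[p+R@np.array([x,sg*h,-b]) for sg in(-1,1) for x in (-.011,.011)]
  print("tips b",b,fish(c,tips).round(0),((proj(sd,tips)-[220,150])*3.5).round(0), board(tips).round(4))
E
```

```text
t 9.47 pos [ 0.564  -0.1261  0.0522] z-axis [ 0.138  0.021 -0.99 ] y-axis [0.989 0.046 0.138] q [-0.36  0.17  1.66  0.07  1.2  -0.43] F [-0.6  0.2 -0. ]
[ 0.49685904 -0.12706822  0.12478051] [ 1.8 -2.4  0.5  1.6 -1.   1.6 -2.4  0.   0.6 -0. ]
front/edge world [[ 0.5514 -0.1202  0.    ]
 [ 0.5316 -0.1227  0.    ]] board [[0.074  0.0076]
 [0.0541 0.0062]]
lip pred [[248. 127.]
 [251. 293.]]
tab end pred [[361. 181.]
 [351. 271.]]
tips b 0 [[190. 262.]
 [186. 225.]
 [331. 262.]
 [335. 225.]] [[285. 252.]
 [257. 233.]
 [366. 180.]
 [338. 162.]] [[ 0.0478 -0.0097]
 [ 0.0479  0.0123]
 [ 0.1246 -0.0101]
 [ 0.1247  0.0119]]
tips b 0.01 [[186. 271.]
 [182. 232.]
 [335. 271.]
 [339. 232.]] [[285. 241.]
 [257. 222.]
 [367. 169.]
 [339. 152.]] [[ 0.0464 -0.0098]
 [ 0.0465  0.0122]
 [ 0.1233 -0.0102]
 [ 0.1233  0.0118]]
```

Call:
servo_tool(steps=[[[1, -1, 8], 0], [[2, -2, 16], 0], [[3, -3, 24], 0], [[3, -4, 30], 0], [[3, -4, 32], 0], [[3, -4, 32], 0], [[3, -4, 32], 0], [[3, -4, 32], 0]])

```text
t: 10.13
position: [0.5632, -0.1216, 0.0184]
tcp_rot: [3.005, -0.016, 1.62]
ft_force: [-0.1, 1.0, 0.0]
grip_width: 0.0777
grip_force: 0.0
```

```bash
python3 -c "
from h import *
s,R=st();p=s['position']
print(board([p+R@np.array([0,-.0388,-.01])]))"
```

```text
t 10.13 pos [ 0.5632 -0.1216  0.0184] z-axis [ 0.135  0.022 -0.991] y-axis [0.99  0.047 0.136] q [-0.35  0.2   1.69  0.07  1.13 -0.42] F [-0.1  1.   0. ]
[[0.04589941 0.00566221]]
```

Call:
servo_tool(steps=[[[0, -0.3, 2], 0], [[0, -0.5, 4], 0], [[0, -0.8, 6], 0], [[0, -1, 7], 0], [[0, -1, 7], 0]])

```text
t: 10.55
position: [0.5633, -0.1216, 0.012]
tcp_rot: [3.005, -0.016, 1.62]
ft_force: [-1.9, 0.9, 6.0]
grip_width: 0.0774
grip_force: 2.7
```

Call:
servo_tool(steps=[[[0, -0.1, 1], 0], [[0, -0.3, 2], 0], [[0, -0.4, 3], 0], [[0, -0.4, 3], 0]])

```text
t: 10.88
position: [0.5645, -0.1215, 0.0102]
tcp_rot: [3.002, -0.015, 1.62]
ft_force: [-2.8, 1.3, 8.2]
grip_width: 0.0769
grip_force: 4.1
```

```bash
python3 - <<'E'
from h import *
import cv2
st()
f=viewer.read_camera("side")["frame"][150:300,220:390,::-1]
w=viewer.read_camera("wrist")["frame"][100:320,40:420,::-1]
a=cv2.resize(f,(400,353),interpolation=cv2.INTER_CUBIC);w=cv2.resize(w,(400,232))
cv2.imwrite("pics/s2.png",np.vstack([a,w]))
E
```

```text
t 10.88 pos [ 0.5645 -0.1215  0.0102] z-axis [ 0.139  0.022 -0.99 ] y-axis [0.989 0.047 0.139] q [-0.35  0.21  1.7   0.08  1.11 -0.43] F [-2.8  1.3  8.2]
```

View pics/s2.png

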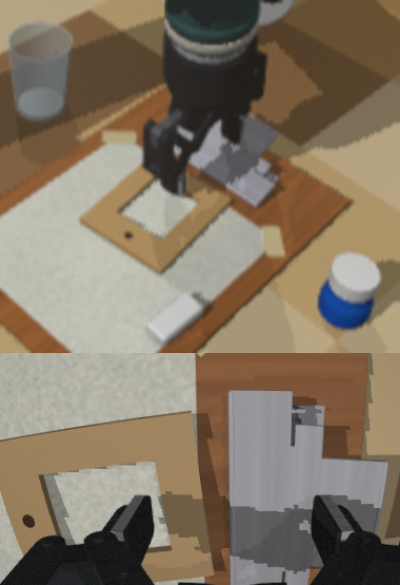

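The window finger is in the window and the tab finger is pressing the tab at about 8 N. I'll press further.

Call:
servo_tool(steps=[[[0, -0.2, 1], 0], [[0, -0.3, 2], 0], [[0, -0.4, 3], 0], [[0, -0.6, 4], 0], [[0, -0.7, 5], 0], [[0, -0.7, 5], 0], [[0, -0.7, 5], 0]])

```text
t: 11.57
position: [0.5662, -0.1215, 0.0069]
tcp_rot: [2.998, -0.015, 1.62]
ft_force: [-1.2, 2.5, 10.9]
grip_width: 0.0774
grip_force: 5.8
```

```bash
python3 - <<'E'
from h import *
s,R=st();p=s['position'];w=s["grip_width"]
t=[p+R@np.array([0,g*w/2,-.01]) for g in(-1,1)]
print(board(t),[round(a[2]-.006,4) for a in t])
E
```

```text
t 11.57 pos [ 0.5662 -0.1215  0.0069] z-axis [ 0.143  0.022 -0.99 ] y-axis [0.989 0.047 0.143] q [-0.35  0.21  1.7   0.08  1.1  -0.43] F [-1.2  2.5 10.9]
[[0.04897737 0.0056469 ]
 [0.12554531 0.00531113]] [np.float64(0.0053), np.float64(0.0164)]
```

Call:
servo_tool(steps=[[[0, -0.5, 1], 0], [[0, -1, 2], 0], [[0, -1.4, 3], 0], [[0, -1.4, 3], 0], [[0, -1.4, 3], 0]])

```text
t: 11.98
position: [0.5668, -0.1215, 0.0054]
tcp_rot: [2.994, -0.014, 1.621]
ft_force: [-0.9, 4.1, 15.4]
grip_width: 0.0771
grip_force: 7.7
```

```bash
cat >> h.py <<'E'
def tips(b=.01):
    s,R=st();p=s['position'];w=s["grip_width"]
    t=[p+R@np.array([0,g*w/2,-b]) for g in(-1,1)]
    print(board(t).round(4).tolist(),[round((a[2]-.006)*1e3,1) for a in t])
E
python3 - <<'E'
from h import *
tips()
c=viewer.read_camera("wrist");np.save("w3.npy",c["frame"])
import cv2
cv2.imwrite("pics/w3.png",cv2.resize(np.ascontiguousarray(c["frame"][120:320,40:400,::-1]),None,fx=2.2,fy=2.2,interpolation=cv2.INTER_CUBIC))
E
```

```text
t 11.98 pos [ 0.5668 -0.1215  0.0054] z-axis [ 0.146  0.021 -0.989] y-axis [0.988 0.047 0.147] q [-0.35  0.22  1.7   0.08  1.09 -0.43] F [-0.9  4.1 15.4]
[[0.0497, 0.0056], [0.1259, 0.0053]] [np.float64(3.7), np.float64(15.0)]
```

View pics/w3.png

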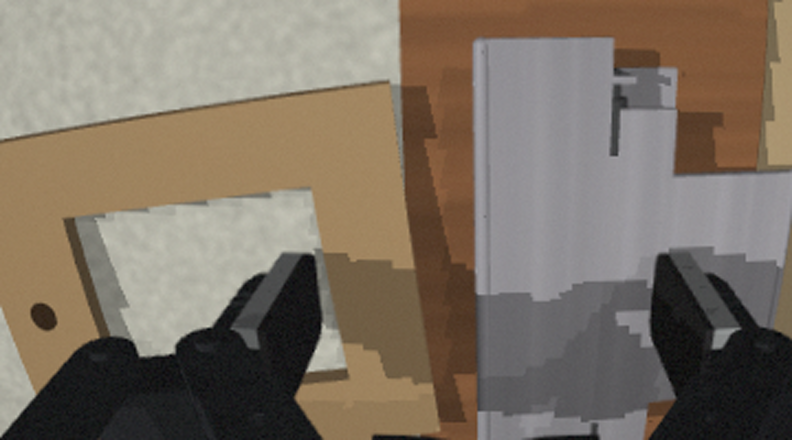

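The frame's window edge is just ahead of the finger (320,260) and the jaw is up. Pushing now.

Call:
servo_tool(steps=[[[0, 2, 0.3], 0], [[0, 4, 0.6], 0], [[0, 6, 0.9], 0], [[0, 8, 1.2], 0], [[0, 10, 1.5], 0], [[0, 12, 1.8], 0], [[0, 14, 2.1], 0], [[0, 15, 2.2], 0], [[0, 15, 2.2], 0]])

```text
t: 12.78
position: [0.5779, -0.1214, 0.0023]
tcp_rot: [3.004, -0.014, 1.62]
ft_force: [-5.6, 0.4, 11.9]
grip_width: 0.0773
grip_force: 5.3
```

```bash
python3 - <<'E'
from h import *
tips()
E
```

```text
t 12.78 pos [ 0.5779 -0.1214  0.0023] z-axis [ 0.137  0.021 -0.99 ] y-axis [0.989 0.047 0.137] q [-0.34  0.25  1.67  0.07  1.1  -0.42] F [-5.6  0.4 11.9]
[[0.0607, 0.0052], [0.1373, 0.0048]] [np.float64(0.9), np.float64(11.5)]
```

Call:
servo_tool(steps=[[[0, 0.2, -1.2], 0], [[0, 0.3, -2.5], 0], [[0, 0.3, -3.5], 0], [[0, 0.3, -4], 0], [[0, 0.3, -4], 0]], hand=-0.67)

```text
t: 13.2
position: [0.58, -0.1214, 0.0075]
tcp_rot: [2.998, -0.014, 1.62]
ft_force: [-1.1, 0.6, 10.3]
grip_width: 0.0714
grip_force: 4.6
```

```bash
python3 - <<'E'
from h import *
tips(.008)
E
```

```text
t 13.2 pos [ 0.58   -0.1214  0.0075] z-axis [ 0.143  0.021 -0.99 ] y-axis [0.989 0.047 0.143] q [-0.34  0.24  1.67  0.07  1.11 -0.42] F [-1.1  0.6 10.3]
[[0.066, 0.0051], [0.1367, 0.0048]] [np.float64(4.3), np.float64(14.5)]
```

Call:
servo_tool(steps=[[[0, 0, 1], 0], [[0, 2, 1.3], 0], [[0, 4, 1.6], 0], [[0, 6, 1.9], 0], [[0, 8, 2.2], 0], [[0, 9, 2.3], 0], [[0, 9, 2.3], 0]])

```text
t: 13.78
position: [0.5865, -0.1208, 0.0045]
tcp_rot: [3.004, -0.015, 1.62]
ft_force: [-4.1, -0.9, 8.4]
grip_width: 0.0713
grip_force: 4.0
```

```bash
python3 - <<'E'
from h import *
import cv2
tips(.008)
c=viewer.read_camera("wrist")
cv2.imwrite("pics/w4.png",cv2.resize(np.ascontiguousarray(c["frame"][120:320,40:400,::-1]),None,fx=2.2,fy=2.2,interpolation=cv2.INTER_CUBIC))
E
```

```text
t 13.78 pos [ 0.5865 -0.1208  0.0045] z-axis [ 0.136  0.021 -0.991] y-axis [0.99  0.047 0.137] q [-0.33  0.26  1.65  0.07  1.11 -0.41] F [-4.1 -0.9  8.4]
[[0.0726, 0.0053], [0.1433, 0.005]] [np.float64(1.5), np.float64(11.3)]
```

View pics/w4.png

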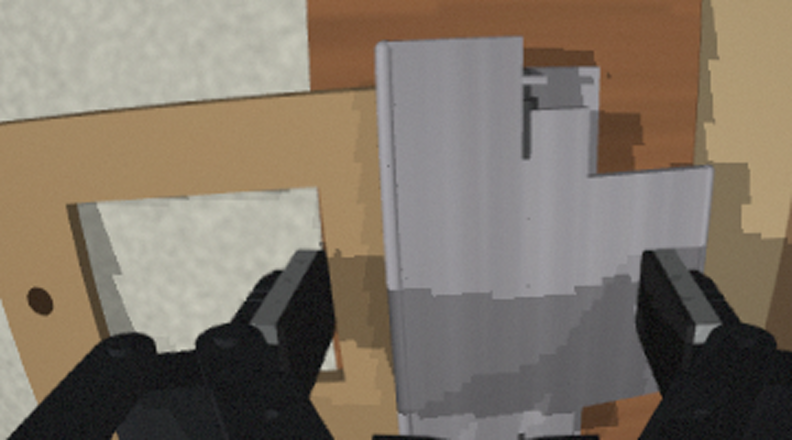

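The leading edge is under the raised jaw (lip at u≈385), the finger is on the window edge at u≈325, and the tab end at u≈710 leaves about 15 mm. I'll keep pushing to the lugs.

Call:
servo_tool(steps=[[[0, 1.5, -0.4], 0], [[0, 3, -0.3], 0], [[0, 4.5, 0], 0], [[0, 6, 0.2], 0], [[0, 6, 0.2], 0]])

```text
t: 14.25
position: [0.5922, -0.1204, 0.0047]
tcp_rot: [3.005, -0.015, 1.62]
ft_force: [-2.8, -0.9, 6.0]
grip_width: 0.0713
grip_force: 3.4
```

```bash
python3 -c "
from h import *
tips(.008)"
```

```text
t 14.25 pos [ 0.5922 -0.1204  0.0047] z-axis [ 0.135  0.021 -0.991] y-axis [0.99  0.047 0.136] q [-0.33  0.27  1.63  0.07  1.12 -0.4 ] F [-2.8 -0.9  6. ]
[[0.0784, 0.0054], [0.149, 0.0051]] [np.float64(1.7), np.float64(11.4)]
```

Call:
servo_tool(steps=[[[0, 1, 0.1], 0], [[0, 2, 0.2], 0], [[0, 2.5, 0.3], 0], [[0, 2.5, 0.3], 0]])

```text
t: 14.58
position: [0.593, -0.1203, 0.0044]
tcp_rot: [3.009, -0.015, 1.62]
ft_force: [-8.0, 0.1, 9.8]
grip_width: 0.0712
grip_force: 5.7
```

Call:
servo_tool(steps=[[[0, 1, 0.1], 0], [[0, 2, 0.2], 0], [[0, 2, 0.2], 0], [[0, 2, 0.2], 0]])

```text
t: 14.92
position: [0.5932, -0.1202, 0.0042]
tcp_rot: [3.013, -0.016, 1.621]
ft_force: [-13.9, -1.2, 13.3]
grip_width: 0.0713
grip_force: 8.3
```

```bash
python3 - <<'E'
from h import *
import cv2
tips(.008)
c=viewer.read_camera("wrist")
cv2.imwrite("pics/w5.png",cv2.resize(np.ascontiguousarray(c["frame"][120:320,40:400,::-1]),None,fx=2.2,fy=2.2,interpolation=cv2.INTER_CUBIC))
E
```

```text
t 14.92 pos [ 0.5932 -0.1202  0.0042] z-axis [ 0.127  0.022 -0.992] y-axis [0.991 0.047 0.128] q [-0.33  0.28  1.62  0.07  1.13 -0.4 ] F [-13.9  -1.2  13.3]
[[0.0793, 0.0055], [0.15, 0.0052]] [np.float64(1.6), np.float64(10.7)]
```

View pics/w5.png

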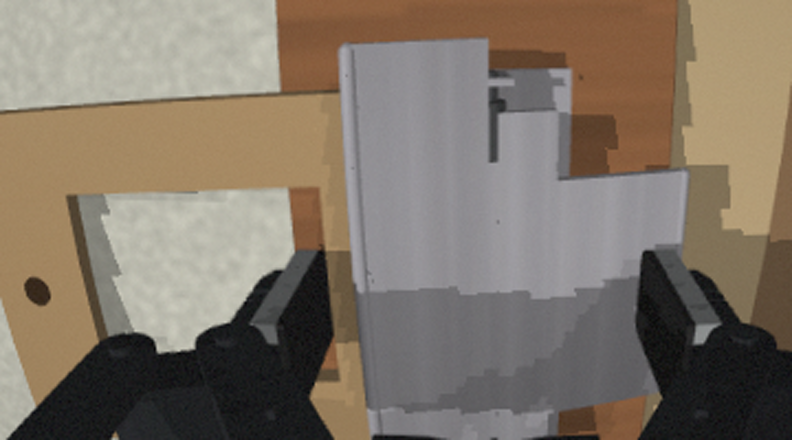

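The frame stopped against the lugs (14 N reaction, no more travel) and its edge looks parallel to the jaw lip. Backing off the edge, then raising.

Call:
servo_tool(steps=[[[0, -2, -0.3], 0], [[0, -4, -0.6], 0], [[0, -6, -0.8], 0], [[0, -8, -1.1], 0], [[0, -8, -1.1], 0]])

```text
t: 15.38
position: [0.5923, -0.1205, 0.0069]
tcp_rot: [2.996, -0.014, 1.62]
ft_force: [2.7, 2.0, 5.4]
grip_width: 0.0715
grip_force: 3.2
```

Call:
servo_tool(steps=[[[0, 0, -4], 0], [[0, 0, -8], 0], [[0, 0, -13], 0], [[0, 0, -18], 0], [[0, 0, -25], 0], [[0, 0, -40], 0], [[0, 0, -60], 0], [[0, 0, -85], 0], [[0, 0, -110], 0], [[0, 0, -110], 0]])

```text
t: 16.22
position: [0.5757, -0.1236, 0.1181]
tcp_rot: [2.998, -0.012, 1.62]
ft_force: [0.9, 0.2, 1.1]
grip_width: 0.0716
grip_force: 0.0
```

```bash
python3 - <<'E'
from h import *
import cv2
st()
c=viewer.read_camera("wrist")
np.save("w6.npy",c["frame"])
import pickle;pickle.dump(c,open("w6.pkl","wb"))
cv2.imwrite("pics/w6.png",cv2.resize(np.ascontiguousarray(c["frame"][80:320,60:380,::-1]),None,fx=2.5,fy=2.5,interpolation=cv2.INTER_CUBIC))
E
```

```text
t 16.22 pos [ 0.5757 -0.1236  0.1181] z-axis [ 0.143  0.019 -0.99 ] y-axis [0.989 0.047 0.143] q [-0.34  0.13  1.56  0.07  1.33 -0.41] F [0.9 0.2 1.1]
```

View pics/w6.png

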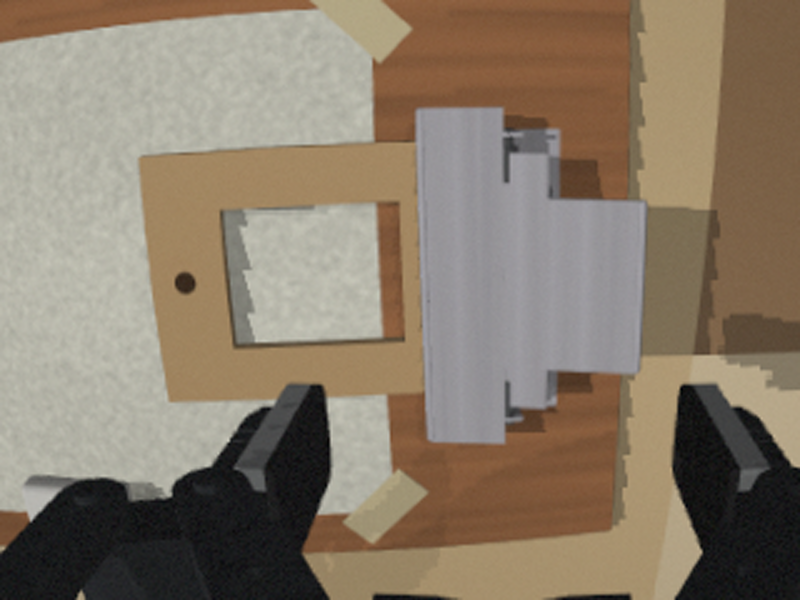

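The clip is closed on the frame. It looks square, with about 6 mm visible between the window edge (u≈402) and the lip (u≈418), which matches being seated at the lugs.

```bash
python3 -c "
from plant import arm
print(arm.close_job())"
```

```text
the job is handed in; nothing more can be done
None
```

The job is handed in: the template was pushed to the stop lugs with the tab held down, the clip closed on it, the arm moved clear, and the hand-in gave no verdict.

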